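Put the steel rings away on their stands

ROBOT

A 6-joint arm with a two-finger parallel gripper is mounted at the origin on a cart in front of the work surface, level with it; the furniture and walls round the work are solid. World frame = base frame: x ahead of the robot, y to its left, z up, the work surface at z = 0. Lengths are in mm, angles in rad, forces in N, time in s.
With the tool pointing down it reaches from about 425 to 950 mm from the base axis. Payload 3.5 kg.
Tool frame: the origin (TCP) lies at the very end of the fingers, on their centre line; the grasp point (between the pads) lies 19 mm behind it (bot.grip_point_offset is the z of the grasp point in the tool frame, in mm); z points along the fingers, y is the line along which they close (so a half turn about z gives the same grasp; the last joint's range is limited). The gripper opens to 85 mm and grips with 20 to 120 N. Pads are 22 mm wide; open, the fingers measure 114 mm over their backs; the gripper's body (76 mm by 85 mm) begins 54 mm behind the grasp point. The pads swing forward as they close: fully open they stand 13 mm farther back than shut.
Start: joints at [1.116, 0.286, 1.577, -0, 1.279, -0.15], TCP at [202.532, 643.884, 231.325] pointing down, gripper open.
Joint ranges: [-2.77, 2.77], [-0.9, 2.22], [0.21, 2.48], [-1.53, 4.67], [0.24, 2.81], [-2.84, 2.84]. Speed limits (rad/s): [2.79, 2.79, 3.14, 3.14, 3.14, 3.14].

INTERFACE

Orientations are given as a unit quaternion [x, y, z, w].
In Python, from plant import bot gives the robot as it stands.
- The arm moves only by the tool servo_tool, never from a script. Its argument "commands" is a list of rows, each a list of 3 entries, a list of its own where there are three numbers: the shift along the tool's x, y, z normalised to -1 to 1, where 1 is 0.12 m, then the turn, a rotation vector about the tool's x, y, z normalised to -1 to 1, where 1 is 45 degrees, then the opening, from 0 (shut) to 1 (fully open). In form: [[[tx, ty, tz], [ax, ay, az], gripper], ...]. A call has 1 to 5 rows; each row is the pose to reach, as a shift and turn from the pose commanded when the call began, along the tool's axes at that moment; what a row does not reach only later rows make up. A row lasts 1/8 s, in which the tool goes at most 62.5 mm and 10.7 degrees, less where a joint would pass 70% of its speed; a pose out of reach is approached as far as the arm can. A call with a number of a shift or a turn outside -1 to 1 is refused whole. A call with a gripper value outside its range is refused whole. The fingers move at their own pace and stop on an object; the grip force is fixed at half the most. Time passes only in rows, so rows that repeat a pose let the fingers close. It gives the time, the measured TCP pose, the force, the opening and the grip force at its end, in the units of the state.
- bot.read_state(): the state, without advancing time (a new reading comes with each control period).
- bot.get_image(name): name is "scene" or "top"; returns a dict with "color" (420x560x3 uint8, red, green, blue), "z_map" (420x560 float32, mm along the optical axis (not along the pixel's ray), 0 where there is no reading), "fx", "fy", "cx", "cy" (pixels), "R" (3x3) and "t" (3): a world point X has camera coordinates R X + t. Camera axes: x right, y down, z forward; pixel columns grow to the right and rows downward; lengths in mm; the calibration is good to about 2 mm. A picture is of the moment at which its call begins.
- bot.finish_job(): hands the job in; it is judged then, once.
The state is a dict: "t": time; "q": joint angles; "qvel": joint speeds; "tau": joint torques, N m; "eef_pos": TCP position; "tool_rot": TCP orientation; "force": force on the tool from outside, world axes, zero at the start; "torque": the same for the moment, N m; "gripper_width": finger opening in mm; "grip_force": force on a finger pad.
Only numpy, scipy, OpenCV 4.12 (cv2) and the standard library are available. Lean on these libraries where they do the work, as an engineer would, in place of code of your own. Each camera call takes 0.05 s, during which the arm holds its last target. There are 200 camera calls.

TASK

Put the three steel rings away on the three wooden stands, each over the dowel and lying flat on the base: the smallest ring on the smallest stand, the middle one on the middle stand and the largest on the largest. Lower the rings into place rather than dropping them, and leave the two solid steel discs, which have no hole, standing where they are.

Things in the scene. Friction and masses are not known exactly. Their poses are not given: they have to be found in the camera images.
- ring_small_mid (a point): the smallest of three plain steel rings with an open bore, loose, standing flat on the table at the start, axis (z) upright: outside diameter 30 mm, bore 18 mm right through, 24 mm high. The point is its centre, half-way up (12 mm above its underside). It can be taken from above across its outside in any direction.
- stand_small_seat (a point): the smallest of three round wooden storage stands, fixed to the table: a round pale base 42 mm in diameter and 8 mm thick with a darker upright dowel of 7 mm diameter in its centre, rising 14 mm above the base (22 mm above the table). The point is on the dowel's axis at the level of the base's top, where a ring's underside rests; z is up.
- ring_medium_mid (a point): the middle-sized of three plain steel rings with an open bore, loose, standing flat on the table at the start, axis (z) upright: outside diameter 44 mm, bore 30 mm right through, 24 mm high. The point is its centre, half-way up (12 mm above its underside). It can be taken from above across its outside in any direction.
- stand_medium_seat (a point): the middle-sized of three round wooden storage stands, fixed to the table: a round pale base 56 mm in diameter and 8 mm thick with a darker upright dowel of 18 mm diameter in its centre, rising 14 mm above the base (22 mm above the table). The point is on the dowel's axis at the level of the base's top, where a ring's underside rests; z is up.
- ring_large_mid (a point): the largest of three plain steel rings with an open bore, loose, standing flat on the table at the start, axis (z) upright: outside diameter 58 mm, bore 42 mm right through, 24 mm high. The point is its centre, half-way up (12 mm above its underside). It can be taken from above across its outside in any direction.
- stand_large_seat (a point): the largest of three round wooden storage stands, fixed to the table: a round pale base 70 mm in diameter and 8 mm thick with a darker upright dowel of 30 mm diameter in its centre, rising 14 mm above the base (22 mm above the table). The point is on the dowel's axis at the level of the base's top, where a ring's underside rests; z is up.
- disc_small_mid (a point): the smaller of two solid steel discs, no hole in them, loose: diameter 37 mm, 24 mm high, standing flat on the table. The point is its centre, half-way up (12 mm above its underside). Not to be moved.
- disc_large_mid (a point): the larger of two solid steel discs, no hole in them, loose: diameter 51 mm, 24 mm high, standing flat on the table. The point is its centre, half-way up (12 mm above its underside). Not to be moved.
Things that resemble listed ones, but are neither listed nor needed, are in the scene too. Leave any yellow look-alike of the part that bears ring_medium_mid alone.

How it is judged (in metres and radians):
At the end, for the whole second after the job is handed in: Each ring lies flat (within 0.1 rad) on the base of the stand of its own size, dowel in its bore: centre within 10 mm of the dowel axis, underside within about 3 mm of the base; rings released and at rest; both solid discs within 20 mm of where they stood (horizontal distance between ring_small_mid and stand_small_seat below 0.01 m and z of ring_small_mid in the frame of stand_small_seat between 0.009 and 0.0145 m and angle between each of ring_small_mid, ring_medium_mid, ring_large_mid's own z axis and vertical below 0.1 rad and linear speed of each of ring_small, ring_medium, ring_large below 0.02 m/s and contact force between the fingers and ring_small below 0.1 N and horizontal distance between ring_medium_mid and stand_medium_seat below 0.01 m and z of ring_medium_mid in the frame of stand_medium_seat between 0.009 and 0.0145 m and contact force between the fingers and ring_medium below 0.1 N and horizontal distance between ring_large_mid and stand_large_seat below 0.01 m and z of ring_large_mid in the frame of stand_large_seat between 0.009 and 0.0145 m and contact force between the fingers and ring_large below 0.1 N and distance of each of disc_small_mid, disc_large_mid from where it was at the start of the episode below 0.02 m); the robot touches nothing.
It fails at once if the smallest ring is dropped or thrown (faster than 0.8 m/s while the fingers do not touch it, a fall of about 3 cm) (linear speed of ring_small above 0.8 m/s and contact force between the fingers and ring_small below 0.05 N).
It fails at once if the middle-sized ring is dropped or thrown (faster than 0.8 m/s while the fingers do not touch it, a fall of about 3 cm) (linear speed of ring_medium above 0.8 m/s and contact force between the fingers and ring_medium below 0.05 N).
It fails at once if the largest ring is dropped or thrown (faster than 0.8 m/s while the fingers do not touch it, a fall of about 3 cm) (linear speed of ring_large above 0.8 m/s and contact force between the fingers and ring_large below 0.05 N).
It fails at once if the smaller solid disc is moved by more than 20 mm (distance of disc_small_mid from where it was at the start of the episode above 0.02 m).
It fails at once if the larger solid disc is moved by more than 20 mm (distance of disc_large_mid from where it was at the start of the episode above 0.02 m).
It also fails if it takes over 77 s, if anything falls off the work surface, if the arm or the gripper's body presses on something with over 40 N, if the wrist force passes 120 N, or if a joint passes its speed limit or range.

## Working session

There is one attempt and no reset: what is moved stays moved. The work goes in short steps, Python scripts to look and compute and a tool call to move; the robot and the scene stay as the last step left them, time stands still between calls to the robot, and variables do not carry over. Pictures are saved under pics/ and viewed, at most 14 in all, crops included, and the job is handed in when it is done.

Besides the shell and the picture viewer there is one more tool, called after ">>>" as name(argument=value, ...) on one line, values as JSON. servo_tool: Moves the arm, as the interface text tells. Scaled input: -1 to 1 covers 0.12 m each way for a shift and 45 degrees each way for a turn. Its arguments: {"type":"object","properties":{"commands":{"type":"array","items":{"type":"array"}}},"required":["commands"]}

```bash
ls; mkdir -p pics; python3 - <<'E'
from plant import bot
import cv2,pickle
d={}
for n in("scene","top"):
    im=bot.get_image(n);d[n]=im
    cv2.imwrite(f"pics/{n}0.png",im["color"][:,:,::-1])
    print(n,im["fx"],im["cx"],im["cy"],im["R"],im["t"])
pickle.dump(d,open("d0.pkl","wb"))
s=bot.read_state();print({k:s[k] for k in("t","eef_pos","tool_rot","gripper_width","force")})
E
```

```text
pics
scene 540.7217387084521 277.21494951321876 223.12114201610314 [[ 0.87008723 -0.49264821 -0.01568326]
 [-0.38072643 -0.65152846 -0.65616922]
 [ 0.3130425   0.57689549 -0.75445079]] [-447.35113945  194.70950301 1124.18037065]
top 517.2164116520179 280.80792548791806 197.67141037701532 [[ 0.0251641  -0.99951913 -0.01811858]
 [-0.98435388 -0.02161233 -0.17487239]
 [ 0.17439671  0.0222356  -0.98442438]] [ -16.49494078  508.91265811 1526.12879929]
{'t': 0.1, 'eef_pos': array([202.27215061, 643.34482293, 230.02991956]), 'tool_rot': array([ 1.51811302e-01,  9.88408878e-01, -1.05578024e-03, -3.21259243e-04]), 'gripper_width': 85.4133750250311, 'force': array([ 0.27261756, -0.23753676,  0.2780848 ])}
```

View pics/scene0.png

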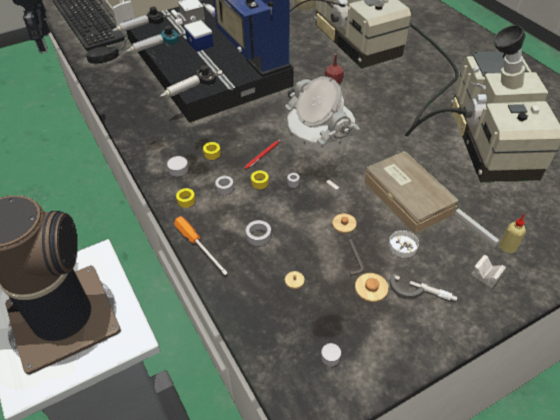

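View pics/top0.png

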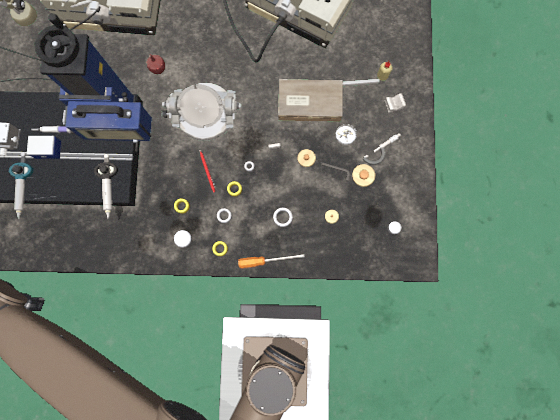

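The top view shows grey rings at (249,166), (224,215) and (283,217), and the stands at (332,216), (307,158) and (364,175). The solid discs are at (182,239) and (395,228), and the yellow look-alikes are at (181,206), (234,188) and (220,248). The yellow ones don't fit the description because the rings are plain steel. I'll measure in both views and enlarge a crop.

```bash
cat >h.py <<'E'
import numpy as np,cv2
def ray(im,u,v,z):
    d=im["R"].T@np.array([(u-im["cx"])/im["fx"],(v-im["cy"])/im["fy"],1]);c=-im["R"].T@im["t"]
    return (c+d*(z-c[2])/d[2])[:2]
def proj(im,X):
    p=im["R"]@np.array(X)+im["t"];return im["fx"]*p[0]/p[2]+im["cx"],im["fy"]*p[1]/p[2]+im["cy"]
def blob(im,u,v,r,thr=110,sat=0):
    """hull centroid and size of the bright blob near u,v (4x enlarged)"""
    u0,v0=int(u)-r,int(v)-r;k=8
    c=cv2.resize(im["color"][v0:v0+2*r,u0:u0+2*r],None,fx=k,fy=k,interpolation=cv2.INTER_CUBIC)
    m=(c.max(2)>thr).astype(np.uint8)
    cs,_=cv2.findContours(m,cv2.RETR_EXTERNAL,cv2.CHAIN_APPROX_NONE)
    c=cv2.convexHull(max(cs,key=cv2.contourArea));M=cv2.moments(c)
    f=lambda a:(a+.5)/k-.5
    return f(M["m10"]/M["m00"])+u0,f(M["m01"]/M["m00"])+v0,cv2.minAreaRect(c)[1][0]/k,cv2.minAreaRect(c)[1][1]/k
T=dict(rs=(249,166,12),rm=(224,215,12),rl=(283,217,15),ss=(332,216,12),sm=(307,158,13),sl=(364,175,15),ds=(395,228,12),dl=(182,239,13))
S=dict(rs=(293,180),rm=(224,183),rl=(258,232),ss=(294,280),sm=(344,223),sl=(372,287),ds=(331,354),dl=(177,166))
E
python3 - <<'E'
import pickle,cv2,numpy as np
from h import *
d=pickle.load(open("d0.pkl","rb"))
for k,(u,v,r) in T.items():
    z=4 if k[0]=='s' else 12
    a=blob(d["top"],u,v,r);b=blob(d["scene"],*S[k],r+5)
    A=ray(d["top"],a[0],a[1],z);B=ray(d["scene"],b[0],b[1],z)
    print(k,A.round(1),B.round(1),np.round(a,1),np.round(b,1))
c=d["scene"]["color"][135:375,150:400,::-1]
cv2.imwrite("pics/c1.png",cv2.resize(c,None,fx=2.5,fy=2.5,interpolation=cv2.INTER_CUBIC))
E
```

```text
rs [615.1  99.5] [619.2 104.5] [248.7 165.6  10.9  10.6] [292.9 176.9  10.6  13. ]
rm [461.  170.3] [455.3 185.7] [224.1 213.6  23.9  23.9] [220.6 180.5  26.4  15.5]
rl [452.6 -10.6] [454.7  -3.3] [282.5 217.7  19.8  35.6] [255.6 229.9  21.   33.2]
ss [ 462.4 -161.4] [ 464.2 -163.1] [331.4 216.   14.2  14.5] [294.2 279.2  20.5  18.4]
sm [638.7 -74.7] [647.7 -73.3] [304.3 160.   22.1  22.1] [341.4 220.3  26.9  28. ]
sl [ 598.4 -264. ] [ 597.4 -262.6] [364.5 173.7  23.9  26.2] [371.5 286.6  35.3  29. ]
ds [ 431.2 -354. ] [ 435.1 -351.1] [394.6 227.1  13.5  13.2] [330.8 352.   19.1  20.4]
dl [380.7 304.3] [382.6 297.4] [179.4 238.6  18.9  23.1] [176.8 164.5  19.7  20.2]
```

View pics/c1.png

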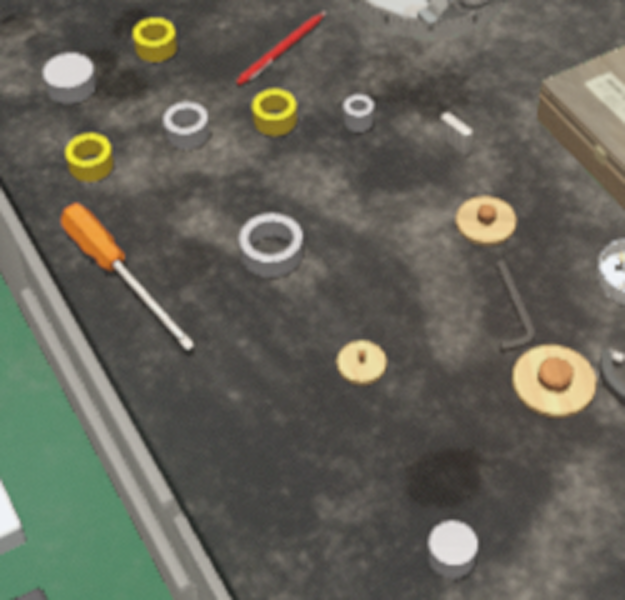

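The crop confirms three open grey rings: small at crop (358,111), medium at (186,124) and large at (270,243). The solid discs are at (69,75) and (452,547). The wooden stands are small (361,361), medium (486,220) and large (554,380). The low threshold leaked onto lit patches of table, so I'll refine the masks.

```bash
cat >>h.py <<'E'
def blob2(im,u,v,r,wood,thr=165):
    u0,v0=int(u)-r,int(v)-r;k=8
    c=cv2.resize(im["color"][v0:v0+2*r,u0:u0+2*r],None,fx=k,fy=k,interpolation=cv2.INTER_CUBIC).astype(int)
    m=((c[...,0]-c[...,2]>45) if wood else (c.min(2)>thr)).astype(np.uint8)
    cs,_=cv2.findContours(m,cv2.RETR_EXTERNAL,cv2.CHAIN_APPROX_NONE)
    c=cv2.convexHull(max(cs,key=cv2.contourArea));M=cv2.moments(c);f=lambda a:(a+.5)/k-.5
    w=cv2.minAreaRect(c)[1]
    return f(M["m10"]/M["m00"])+u0,f(M["m01"]/M["m00"])+v0,w[0]/k,w[1]/k
E
python3 - <<'E'
import pickle
from h import *
d=pickle.load(open("d0.pkl","rb"))
for k,(u,v,r) in T.items():
    w=k[0]=='s'; z=7 if w else 24
    for t in ((0,) if w else (140,165)):
        a=blob2(d["top"],u,v,r,w,t);b=blob2(d["scene"],*S[k],r+5,w,t)
        A=ray(d["top"],a[0],a[1],z);B=ray(d["scene"],b[0],b[1],z)
        print(k,t,A.round(1),B.round(1),np.round(a,1),np.round(b,1))
E
```

```text
rs 140 [612.3  98.5] [613.1  94.1] [248.7 165.5   9.9  10.1] [292.9 176.8   9.2  12. ]
rs 165 [612.4  98.5] [613.2  94.2] [248.7 165.5   9.4   9.6] [293.  176.8   8.9  11. ]
rm 140 [455.2 170.4] [455.7 166.1] [223.5 214.9  14.6  14.8] [223.7 181.8  13.5  17.8]
rm 165 [455.2 170.5] [455.8 166.1] [223.5 214.9  14.3  14.4] [223.7 181.8  12.8  17.1]
rl 140 [454.3 -10.2] [455.2 -14.6] [282.4 216.5  19.2  19.4] [257.8 229.7  19.9  25.6]
rl 165 [454.4 -10.1] [455.3 -14.6] [282.3 216.5  18.8  19.1] [257.9 229.7  24.1  19.9]
ss 0 [ 461.7 -161.2] [ 462.8 -165.4] [331.4 216.   13.6  13.5] [294.2 279.4  17.5  20.1]
sm 0 [646.1 -80.1] [647.1 -84.4] [306.1 157.5  17.9  17.9] [344.  222.6  19.5  24.5]
sl 0 [ 594.1 -259.5] [ 595.1 -264.2] [363.2 174.8  22.8  22.4] [371.3 286.8  29.   33.8]
ds 140 [ 429.9 -351.4] [ 431.2 -355.8] [394.5 227.1  12.9  12.6] [330.8 351.8  18.   19.6]
ds 165 [ 429.9 -351.4] [ 431.3 -355.7] [394.5 227.   12.1  12.6] [330.9 351.8  18.7  17.7]
dl 140 [381.  294.3] [381.4 290.3] [181.8 238.2  17.2  17.2] [176.7 162.8  14.1  20.3]
dl 165 [381.1 294.3] [381.5 290.5] [181.8 238.1  16.9  16.9] [176.7 162.8  13.5  19.5]
```

>>> servo_tool(commands=[[[-0.25,-0.25,0.1],[0,0,-0.1],1],[[-0.5,-0.5,0.2],[0,0,-0.2],1],[[-0.75,-0.75,0.3],[0,0,-0.3],1],[[-1,-1,0.4],[0,0,-0.389],1],[[-1,-1,0.4],[0,0,-0.389],1]])

```text
t: 0.72
eef_pos: [281.2, 490.6, 181.3]
tool_rot: [0.001, 1.0, -0.002, -0.001]
force: [0.1, 0.8, 0.7]
gripper_width: 85.4
grip_force: 0.0
```

>>> servo_tool(commands=[[[-0.16,-0.3,0.1],[0,0,0],1],[[-0.32,-0.6,0.2],[0,0,0],1],[[-0.48,-0.9,0.3],[0,0,0],1]])

```text
t: 1.1
eef_pos: [339.0, 385.5, 147.4]
tool_rot: [-0.001, 1.0, 0.0, 0.0]
force: [-0.1, -0.1, -0.8]
gripper_width: 85.3
grip_force: 0.0
```

>>> servo_tool(commands=[[[-0.16,-0.3,0.1],[0,0,0],1],[[-0.32,-0.6,0.2],[0,0,0],1],[[-0.48,-0.9,0.3],[0,0,0],1]])

```text
t: 1.48
eef_pos: [397.1, 277.4, 111.5]
tool_rot: [-0.0, 1.0, 0.0, 0.001]
force: [0.7, -0.0, -0.1]
gripper_width: 85.4
grip_force: 0.0
```

>>> servo_tool(commands=[[[-0.16,-0.3,0],[0,0,0],1],[[-0.32,-0.6,0],[0,0,0],1],[[-0.48,-0.9,0],[0,0,0],1],[[-0.48,-0.9,0],[0,0,0],1],[[-0.48,-0.9,0],[0,0,0],1]])

```text
t: 2.1
eef_pos: [454.0, 170.3, 111.4]
tool_rot: [-0.0, 1.0, 0.0, -0.0]
force: [0.0, 0.4, -0.1]
gripper_width: 85.5
grip_force: 0.0
```

```bash
python3 - <<'E'
from plant import bot
from h import *
im=bot.get_image("scene");s=bot.read_state();p=s["eef_pos"];print(p.round(1))
c=im["color"].copy()
for X in (p,p+[0,0,19]):
    u,v=proj(im,X);print(u,v)
u,v=map(int,proj(im,[p[0],p[1],60]));c=c[v-75:v+75,u-100:u+100,::-1]
cv2.imwrite("pics/c2.png",cv2.resize(c,None,fx=4,fy=4,interpolation=cv2.INTER_CUBIC));print(u-100,v-75)
E
```

```text
[453.7 170.5 111.3]
218.80483502710007 154.64502353053865
218.01637570610734 148.546151073967
120 95
```

View pics/c2.png

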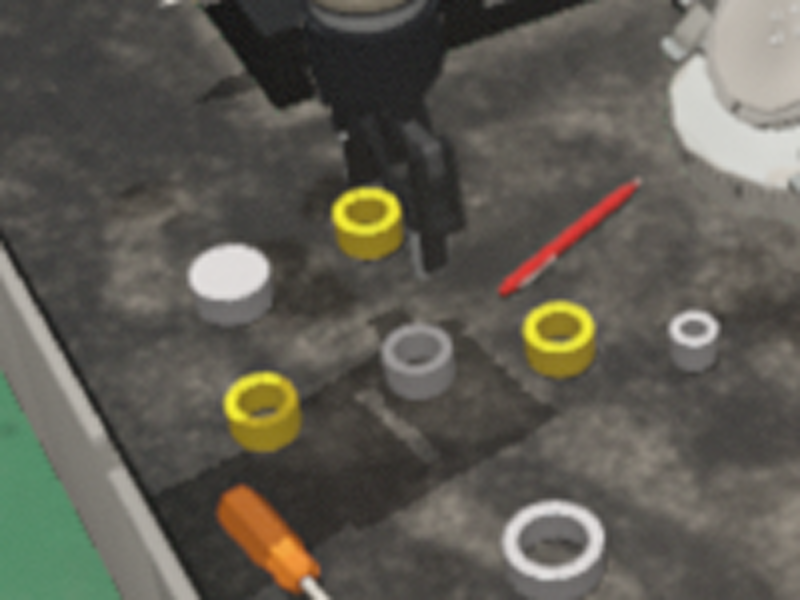

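The gripper sits squarely over the medium steel ring, which is at crop (418,360) with its fingers clear of the yellow rings. Descending.

>>> servo_tool(commands=[[[-0.015,-0.015,0.3],[0,0,0],1],[[-0.015,-0.015,0.6],[0,0,0],1],[[-0.015,-0.015,0.8],[0,0,0],1],[[-0.015,-0.015,0.9],[0,0,0],1],[[-0.015,-0.015,0.9],[0,0,0],1]])

```text
t: 2.78
eef_pos: [455.1, 168.4, 2.8]
tool_rot: [-0.001, 1.0, -0.0, -0.001]
force: [0.5, -0.5, 0.8]
gripper_width: 85.2
grip_force: 0.0
```

>>> servo_tool(commands=[[[0,0,0],[0,0,0],0],[[0,0,0],[0,0,0],0],[[0,0,0],[0,0,0],0],[[0,0,0],[0,0,0],0],[[0,0,0],[0,0,0],0]])

```text
t: 3.4
eef_pos: [457.2, 167.9, 4.8]
tool_rot: [-0.0, 1.0, 0.0, 0.001]
force: [-0.5, -0.0, 6.4]
gripper_width: 41.3
grip_force: 61.5
```

>>> servo_tool(commands=[[[0,0,-0.1],[0,0,0],0],[[0,0,-0.25],[0,0,0],0],[[0,0,-0.4],[0,0,0],0],[[0,0,-0.5],[0,0,0],0],[[0,0,-0.5],[0,0,0],0]])

```text
t: 4.03
eef_pos: [456.4, 167.8, 64.3]
tool_rot: [-0.0, 1.0, 0.0, 0.001]
force: [-0.4, -0.5, -1.4]
gripper_width: 41.3
grip_force: 60.8
```

```bash
python3 - <<'E'
from plant import bot
from h import *
im=bot.get_image("scene");s=bot.read_state();p=s["eef_pos"];print(p.round(1),s["gripper_width"],s["grip_force"],s["force"])
u,v=map(int,proj(im,p));print(u-50,v-40)
c=im["color"][v-40:v+40,u-50:u+50,::-1]
cv2.imwrite("pics/c3.png",cv2.resize(c,None,fx=6,fy=6,interpolation=cv2.INTER_CUBIC))
E
```

```text
[455.8 167.7  63.5] 41.08506344042481 60.84707301808521 [ 0.0792228  -0.54406226 -1.81726866]
171 129
```

View pics/c3.png

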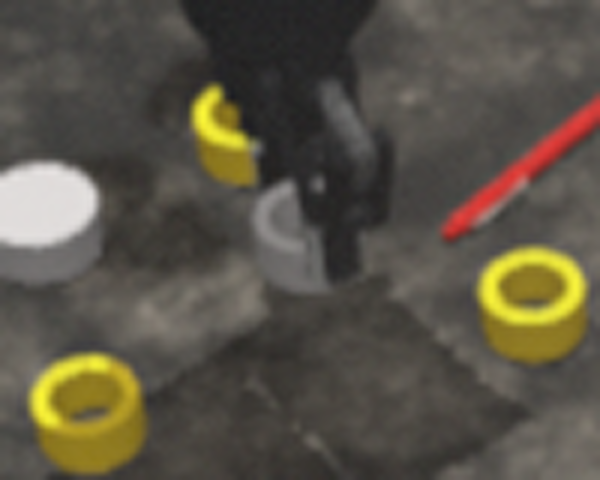

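Medium ring is held upright; its rim shows at crop (290,230) between the fingers. Carrying it to the medium stand.

>>> servo_tool(commands=[[[-0.1,-0.12,0],[0,0,0],0],[[-0.26,-0.34,0],[0,0,0],0],[[-0.43,-0.56,0],[0,0,0],0],[[-0.6,-0.78,0],[0,0,0],0],[[-0.76,-1,0],[0,0,0],0]])

```text
t: 4.7
eef_pos: [547.8, 45.8, 62.4]
tool_rot: [-0.0, 1.0, -0.0, -0.001]
force: [0.5, 1.0, -1.6]
gripper_width: 41.5
grip_force: 60.8
```

>>> servo_tool(commands=[[[-0.16,-0.22,0],[0,0,0],0],[[-0.33,-0.44,0],[0,0,0],0],[[-0.5,-0.66,0],[0,0,0],0],[[-0.66,-0.86,0],[0,0,0],0],[[-0.76,-1,0],[0,0,0],0]])

```text
t: 5.32
eef_pos: [638.9, -74.4, 62.3]
tool_rot: [0.0, 1.0, 0.0, -0.001]
force: [-0.2, -0.5, -1.4]
gripper_width: 41.4
grip_force: 60.9
```

>>> servo_tool(commands=[[[-0.07,-0.08,0],[0,0,0],0],[[-0.07,-0.08,0],[0,0,0],0],[[-0.07,-0.08,0],[0,0,0],0]])

```text
t: 5.7
eef_pos: [646.2, -81.0, 63.0]
tool_rot: [-0.001, 1.0, 0.0, -0.001]
force: [-0.5, -0.4, -0.2]
gripper_width: 41.0
grip_force: 60.8
```

>>> servo_tool(commands=[[[0,0,0.12],[0,0,0],0],[[0,-0.01,0.22],[0,0,0],0],[[0,-0.01,0.22],[0,0,0],0]])

```text
t: 6.08
eef_pos: [645.0, -82.3, 34.5]
tool_rot: [-0.0, 1.0, 0.001, -0.002]
force: [0.8, -0.4, -1.1]
gripper_width: 41.3
grip_force: 60.8
```

```bash
cat >look.py <<'E'
import sys
from plant import bot
from h import *
s=bot.read_state();p=s["eef_pos"];print(p.round(1),s["gripper_width"].round(1))
o=[]
for n in ("scene","top"):
    im=bot.get_image(n);u,v=map(int,proj(im,p));print(n,u-30,v-30)
    o.append(cv2.resize(im["color"][v-30:v+30,u-30:u+30,::-1],None,fx=6.5,fy=6.5,interpolation=cv2.INTER_CUBIC))
cv2.imwrite(f"pics/{sys.argv[1]}.png",np.hstack(o))
E
python3 look.py c4
```

```text
Traceback (most recent call last):
  File "look.py", line 4, in <module>
    s=bot.read_state();p=s["eef_pos"];print(p.round(1),s["gripper_width"].round(1))
                                                       ^^^^^^^^^^^^^^^^^^^^^^^^
AttributeError: 'float' object has no attribute 'round'
```

```bash
sed -i 's/,s\["gripper_width"\].round(1))/,s["gripper_width"])/' look.py
python3 look.py c4
```

```text
[645.  -82.3  34.5] 41.33766953564736
scene 313 184
top 277 125
```

View pics/c4.png

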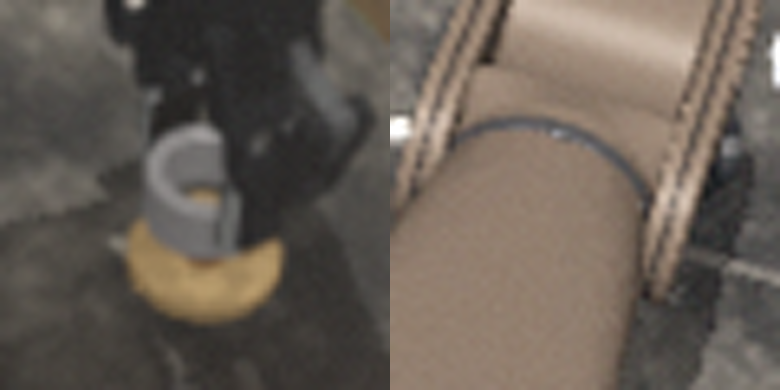

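>>> servo_tool(commands=[[[-0.008,0,0.06],[0,0,0],0],[[-0.008,0,0.11],[0,0,0],0],[[-0.008,0,0.15],[0,0,0],0],[[-0.008,0,0.18],[0,0,0],0],[[-0.008,0,0.18],[0,0,0],0]])

```text
t: 6.8
eef_pos: [647.5, -82.9, 14.9]
tool_rot: [-0.0, 1.0, 0.0, -0.0]
force: [-0.3, -0.1, -1.7]
gripper_width: 41.5
grip_force: 60.9
```

>>> servo_tool(commands=[[[0,0,0.01],[0,0,0],0],[[0,0,0.02],[0,0,0],0],[[0,0,0.02],[0,0,0],0]])

```text
t: 7.18
eef_pos: [647.8, -82.9, 13.0]
tool_rot: [-0.0, 1.0, -0.0, 0.0]
force: [-0.4, 0.3, -0.6]
gripper_width: 41.5
grip_force: 60.8
```

>>> servo_tool(commands=[[[0,0,0.01],[0,0,0],0],[[0,0,0.02],[0,0,0],0],[[0,0,0.02],[0,0,0],0]])

```text
t: 7.55
eef_pos: [647.8, -83.0, 12.8]
tool_rot: [-0.0, 1.0, 0.0, -0.001]
force: [-5.8, 0.8, 8.9]
gripper_width: 41.3
grip_force: 62.1
```

Seated: the force is now upward. Releasing.

>>> servo_tool(commands=[[[0,0,-0.005],[0,0,0],0.6],[[0,0,-0.005],[0,0,0],0.8],[[0,0,-0.005],[0,0,0],0.9],[[0,0,-0.005],[0,0,0],0.9]])

```text
t: 8.05
eef_pos: [647.7, -82.9, 10.8]
tool_rot: [-0.0, 1.0, 0.0, -0.0]
force: [0.1, 0.8, -0.2]
gripper_width: 76.9
grip_force: 0.0
```

>>> servo_tool(commands=[[[0,0,-0.15],[0,0,0],1],[[0,0,-0.4],[0,0,0],1],[[0,0,-0.7],[0,0,0],1],[[0,0,-0.7],[0,0,0],1]])

```text
t: 8.55
eef_pos: [651.0, -83.8, 100.9]
tool_rot: [-0.0, 1.0, -0.001, 0.005]
force: [-0.4, 0.3, -0.8]
gripper_width: 85.3
grip_force: 0.0
```

```bash
python3 - <<'E'
from plant import bot
from h import *
im=bot.get_image("scene");print(bot.read_state()["eef_pos"])
c=im["color"][190:255,300:385,::-1]
b=blob2(im,344,216,22,False,140);print(b,ray(im,b[0],b[1],32))
cv2.imwrite("pics/c5.png",cv2.resize(c,None,fx=6,fy=6,interpolation=cv2.INTER_CUBIC))
E
```

```text
[649.36442399 -83.39459715  98.22981271]
(344.9458397266502, 215.94093108004432, 16.086679458618164, 14.672464370727539) [646.59566392 -85.683441  ]
```

View pics/c5.png

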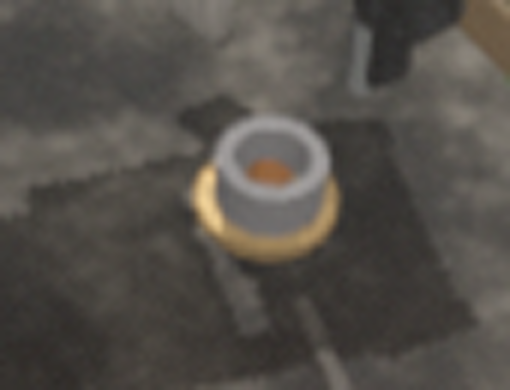

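The medium ring is seated flat with the dowel in its bore, about 1 mm off centre. Next is the small ring.

>>> servo_tool(commands=[[[0.05,0.25,0],[0,0,0],1],[[0.1,0.5,0],[0,0,0],1],[[0.15,0.75,0],[0,0,0],1]])

```text
t: 8.98
eef_pos: [628.4, 7.9, 93.6]
tool_rot: [-0.0, 1.0, 0.0, -0.001]
force: [0.4, -0.3, -0.5]
gripper_width: 85.4
grip_force: 0.0
```

>>> servo_tool(commands=[[[0.05,0.25,0.1],[0,0,0],1],[[0.1,0.5,0.2],[0,0,0],1],[[0.15,0.75,0.3],[0,0,0],1],[[0.15,0.75,0.4],[0,0,0],1],[[0.15,0.75,0.4],[0,0,0],1]])

```text
t: 9.6
eef_pos: [610.2, 96.6, 45.0]
tool_rot: [-0.0, 1.0, -0.0, -0.002]
force: [-0.0, -0.4, 0.7]
gripper_width: 85.4
grip_force: 0.0
```

>>> servo_tool(commands=[[[-0.01,0,0.12],[0,0,0],1],[[-0.015,0,0.24],[0,0,0],1],[[-0.015,0,0.32],[0,0,0],1],[[-0.015,0,0.32],[0,0,0],1]])

```text
t: 10.1
eef_pos: [612.4, 96.8, 7.2]
tool_rot: [-0.0, 1.0, 0.0, -0.001]
force: [-0.3, -0.2, -0.1]
gripper_width: 85.5
grip_force: 0.0
```

>>> servo_tool(commands=[[[0,0,0],[0,0,0],0],[[0,0,0],[0,0,0],0],[[0,0,0],[0,0,0],0],[[0,0,0],[0,0,0],0],[[0,0,0],[0,0,0],0]])

```text
t: 10.72
eef_pos: [614.2, 97.1, 9.6]
tool_rot: [-0.0, 1.0, -0.0, 0.001]
force: [0.7, -0.0, 3.4]
gripper_width: 27.1
grip_force: 59.6
```

>>> servo_tool(commands=[[[0,0,-0.1],[0,0,0],0],[[0,0,-0.25],[0,0,0],0],[[0,0,-0.4],[0,0,0],0],[[0,0,-0.48],[0,0,0],0],[[0,0,-0.48],[0,0,0],0]])

```text
t: 11.35
eef_pos: [614.3, 97.1, 67.9]
tool_rot: [-0.0, 1.0, -0.0, 0.001]
force: [-0.5, -0.2, -0.5]
gripper_width: 26.9
grip_force: 59.1
```

>>> servo_tool(commands=[[[0.06,-0.1,0],[0,0,0],0],[[0.18,-0.3,0],[0,0,0],0],[[0.3,-0.52,0],[0,0,0],0],[[0.43,-0.74,0],[0,0,0],0],[[0.55,-0.95,0],[0,0,0],0]])

```text
t: 11.98
eef_pos: [545.6, -18.2, 65.2]
tool_rot: [-0.0, 1.0, 0.0, -0.001]
force: [0.8, -0.1, -0.6]
gripper_width: 27.3
grip_force: 59.2
```

>>> servo_tool(commands=[[[0.12,-0.22,0],[0,0,0],0],[[0.25,-0.44,0],[0,0,0],0],[[0.37,-0.64,0],[0,0,0],0],[[0.48,-0.82,0],[0,0,0],0],[[0.55,-0.95,0],[0,0,0],0]])

```text
t: 12.6
eef_pos: [479.9, -131.9, 65.5]
tool_rot: [0.0, 1.0, 0.0, -0.001]
force: [0.1, -0.5, 0.1]
gripper_width: 27.1
grip_force: 59.2
```

>>> servo_tool(commands=[[[0.09,-0.15,0],[0,0,0],0],[[0.16,-0.27,0],[0,0,0],0],[[0.16,-0.27,0.1],[0,0,0],0],[[0.16,-0.27,0.2],[0,0,0],0],[[0.16,-0.27,0.2],[0,0,0],0]])

```text
t: 13.22
eef_pos: [461.3, -162.2, 40.4]
tool_rot: [-0.001, 1.0, 0.001, -0.002]
force: [0.1, 0.9, -1.5]
gripper_width: 26.8
grip_force: 59.2
```

```bash
python3 look.py c6
```

```text
[ 461.3 -162.2   40.4] 26.83212494841342
scene 262 239
top 302 184
```

View pics/c6.png

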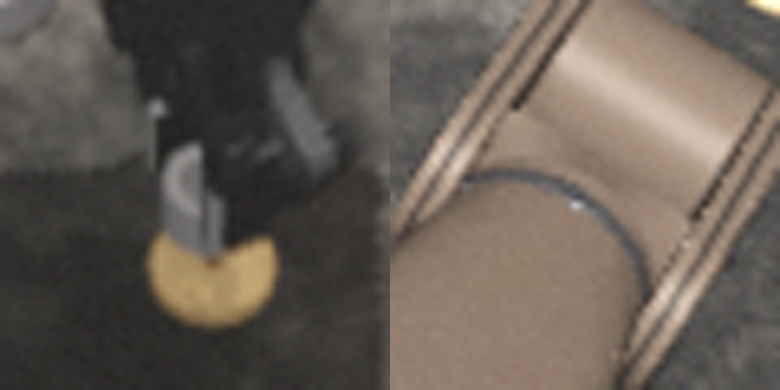

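Ring left edge is at crop 162 and the base spans 147–279, so the ring is over the base centre. Lowering.

>>> servo_tool(commands=[[[-0.006,-0.005,0.06],[0,0,0],0],[[-0.006,-0.005,0.11],[0,0,0],0],[[-0.006,-0.005,0.15],[0,0,0],0],[[-0.006,-0.005,0.18],[0,0,0],0],[[-0.006,-0.005,0.18],[0,0,0],0]])

```text
t: 13.95
eef_pos: [462.9, -163.9, 20.4]
tool_rot: [-0.0, 1.0, 0.0, -0.0]
force: [0.5, -0.4, -0.6]
gripper_width: 27.0
grip_force: 59.2
```

>>> servo_tool(commands=[[[0,0,0.01],[0,0,0],0],[[0,0,0.02],[0,0,0],0],[[0,0,0.02],[0,0,0],0]])

```text
t: 14.32
eef_pos: [463.1, -164.1, 18.3]
tool_rot: [-0.0, 1.0, -0.0, -0.0]
force: [0.3, -0.2, -0.2]
gripper_width: 26.8
grip_force: 59.2
```

>>> servo_tool(commands=[[[0,0,0.01],[0,0,0],0],[[0,0,0.02],[0,0,0],0],[[0,0,0.02],[0,0,0],0]])

```text
t: 14.7
eef_pos: [463.3, -164.2, 17.5]
tool_rot: [-0.001, 1.0, 0.0, -0.001]
force: [-4.2, 2.3, 10.6]
gripper_width: 27.0
grip_force: 60.5
```

Seated. Release, retreat and check.

>>> servo_tool(commands=[[[0,0,-0.007],[0,0,0],0.5],[[0,0,-0.007],[0,0,0],0.7],[[0,0,-0.007],[0,0,0],0.8],[[0,0,-0.007],[0,0,0],0.8]])

```text
t: 15.2
eef_pos: [463.0, -164.0, 16.6]
tool_rot: [-0.0, 1.0, 0.0, -0.0]
force: [0.3, -0.2, -0.8]
gripper_width: 68.4
grip_force: 0.0
```

>>> servo_tool(commands=[[[0,0,-0.15],[0,0,0],1],[[0,0,-0.4],[0,0,0],1],[[0,0,-0.7],[0,0,0],1],[[0,0,-0.7],[0,0,0],1]])

```text
t: 15.7
eef_pos: [465.3, -165.3, 104.0]
tool_rot: [-0.0, 1.0, -0.002, 0.003]
force: [-0.1, 0.2, 0.2]
gripper_width: 85.5
grip_force: 0.0
```

```bash
python3 - <<'E'
from plant import bot
from h import *
im=bot.get_image("scene");print(bot.read_state()["eef_pos"])
c=im["color"][240:305,250:335,::-1]
b=blob2(im,294,272,18,False,140);print(b,ray(im,b[0],b[1],32))
cv2.imwrite("pics/c7.png",cv2.resize(c,None,fx=6,fy=6,interpolation=cv2.INTER_CUBIC))
b=blob2(im,258,232,20,False,140);print(b,ray(im,b[0],b[1],24))
E
```

```text
[ 463.98216034 -164.57353148  102.00442157]
(294.8882660827469, 273.04788952937065, 10.5, 12.5) [ 463.35111577 -166.94375013]
(257.8124644929922, 229.74658608189853, 20.031227111816406, 25.738842010498047) [455.15775584 -14.61845464]
```

View pics/c7.png

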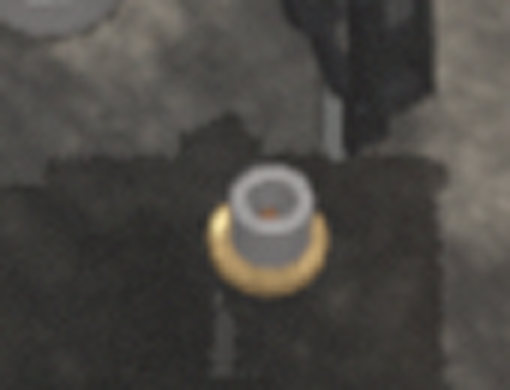

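The small ring is seated, about 1.6 mm off centre. Now the large ring.

>>> servo_tool(commands=[[[0.01,0.2,0],[0,0,0],1],[[0.02,0.42,0],[0,0,0],1],[[0.035,0.63,0],[0,0,0],1]])

```text
t: 16.12
eef_pos: [457.6, -87.3, 98.9]
tool_rot: [-0.0, 1.0, 0.001, -0.002]
force: [0.2, 0.6, 0.2]
gripper_width: 85.5
grip_force: 0.0
```

>>> servo_tool(commands=[[[0.01,0.25,0],[0,0,0],1],[[0.02,0.5,0.1],[0,0,0],1],[[0.035,0.63,0.3],[0,0,0],1],[[0.035,0.63,0.45],[0,0,0],1],[[0.035,0.63,0.45],[0,0,0],1]])

```text
t: 16.75
eef_pos: [452.0, -12.0, 44.0]
tool_rot: [-0.001, 1.0, 0.001, -0.003]
force: [0.1, -1.0, 0.1]
gripper_width: 85.3
grip_force: 0.0
```

>>> servo_tool(commands=[[[-0.015,0,0.12],[0,0,0],1],[[-0.015,0,0.24],[0,0,0],1],[[-0.015,0,0.34],[0,0,0],1],[[-0.015,0,0.34],[0,0,0],1]])

```text
t: 17.25
eef_pos: [455.3, -12.7, 4.6]
tool_rot: [-0.0, 1.0, 0.0, -0.001]
force: [1.1, 0.1, 1.2]
gripper_width: 85.5
grip_force: 0.0
```

>>> servo_tool(commands=[[[0,0,0],[0,0,0],0],[[0,0,0],[0,0,0],0],[[0,0,0],[0,0,0],0],[[0,0,0],[0,0,0],0],[[0,0,0],[0,0,0],0]])

```text
t: 17.88
eef_pos: [457.2, -12.9, 7.2]
tool_rot: [-0.0, 1.0, -0.0, 0.001]
force: [-2.4, 0.2, 4.2]
gripper_width: 55.6
grip_force: 63.0
```

>>> servo_tool(commands=[[[0,0,-0.1],[0,0,0],0],[[0,0,-0.25],[0,0,0],0],[[0,0,-0.4],[0,0,0],0],[[0,0,-0.48],[0,0,0],0],[[0,0,-0.48],[0,0,0],0]])

```text
t: 18.5
eef_pos: [456.9, -13.0, 64.4]
tool_rot: [-0.0, 1.0, -0.0, 0.001]
force: [-0.1, 0.2, -3.2]
gripper_width: 55.6
grip_force: 64.5
```

>>> servo_tool(commands=[[[-0.06,-0.1,0],[0,0,0],0],[[-0.17,-0.3,0],[0,0,0],0],[[-0.3,-0.53,0],[0,0,0],0],[[-0.43,-0.77,0],[0,0,0],0],[[-0.56,-1,0],[0,0,0],0]])

```text
t: 19.12
eef_pos: [523.9, -134.5, 62.4]
tool_rot: [-0.0, 1.0, 0.0, -0.001]
force: [-0.6, 0.5, -1.8]
gripper_width: 55.5
grip_force: 64.5
```

>>> servo_tool(commands=[[[-0.13,-0.23,0],[0,0,0],0],[[-0.26,-0.46,0],[0,0,0],0],[[-0.38,-0.68,0],[0,0,0],0],[[-0.49,-0.87,0],[0,0,0],0],[[-0.56,-1,0],[0,0,0],0]])

```text
t: 19.75
eef_pos: [591.0, -254.5, 62.2]
tool_rot: [0.0, 1.0, 0.0, -0.001]
force: [-0.9, -0.2, -2.5]
gripper_width: 55.4
grip_force: 64.5
```

>>> servo_tool(commands=[[[-0.045,-0.075,0],[0,0,0],0],[[-0.045,-0.075,0],[0,0,0],0],[[-0.045,-0.075,0.1],[0,0,0],0],[[-0.045,-0.075,0.2],[0,0,0],0],[[-0.045,-0.075,0.2],[0,0,0],0]])

```text
t: 20.38
eef_pos: [594.8, -260.3, 37.2]
tool_rot: [-0.001, 1.0, 0.001, -0.002]
force: [0.3, -0.2, -2.4]
gripper_width: 55.9
grip_force: 64.4
```

```bash
python3 look.py c8
```

```text
[ 594.8 -260.3   37.2] 55.85395916630565
scene 341 247
top 334 142
```

View pics/c8.png

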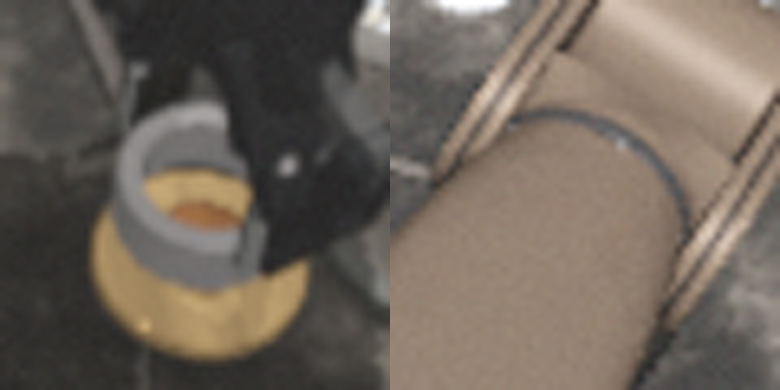

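Ring is centred to within ~2 mm over the large stand, with the dowel showing through its bore at crop (205,215). Lowering.

>>> servo_tool(commands=[[[0,0,0.06],[0,0,0],0],[[0,0,0.11],[0,0,0],0],[[0,0,0.15],[0,0,0],0],[[0,0,0.18],[0,0,0],0],[[0,0,0.18],[0,0,0],0]])

```text
t: 21.1
eef_pos: [596.1, -261.7, 17.5]
tool_rot: [-0.0, 1.0, 0.0, -0.0]
force: [-0.2, 0.2, -2.3]
gripper_width: 55.8
grip_force: 64.5
```

>>> servo_tool(commands=[[[0,0,0.01],[0,0,0],0],[[0,0,0.02],[0,0,0],0],[[0,0,0.02],[0,0,0],0]])

```text
t: 21.48
eef_pos: [596.4, -261.7, 15.6]
tool_rot: [-0.0, 1.0, 0.0, -0.0]
force: [-0.0, -0.4, -2.0]
gripper_width: 55.8
grip_force: 64.5
```

>>> servo_tool(commands=[[[0,0,0.01],[0,0,0],0],[[0,0,0.02],[0,0,0],0],[[0,0,0.02],[0,0,0],0]])

```text
t: 21.85
eef_pos: [596.5, -261.8, 15.3]
tool_rot: [-0.0, 1.0, 0.0, -0.0]
force: [-4.4, 2.0, 8.7]
gripper_width: 55.5
grip_force: 65.4
```

>>> servo_tool(commands=[[[0,0,-0.006],[0,0,0],0.75],[[0,0,-0.006],[0,0,0],0.9],[[0,0,-0.006],[0,0,0],1],[[0,0,-0.006],[0,0,0],1]])

```text
t: 22.35
eef_pos: [596.4, -261.8, 13.7]
tool_rot: [-0.0, 1.0, 0.0, -0.0]
force: [-0.5, -0.3, 0.3]
gripper_width: 85.2
grip_force: 0.0
```

>>> servo_tool(commands=[[[0,0,-0.1],[0,0,0],1],[[0,0,-0.35],[0,0,0],1],[[0,0,-0.7],[0,0,0],1],[[0,0,-1],[0,0,0],1],[[0,0,-1],[0,0,0],1]])

```text
t: 22.98
eef_pos: [599.0, -263.3, 139.5]
tool_rot: [-0.0, 1.0, -0.003, 0.004]
force: [0.6, 0.0, -0.5]
gripper_width: 85.3
grip_force: 0.0
```

```bash
python3 - <<'E'
from plant import bot
from h import *
im=bot.get_image("scene")
for k,u,v,r,z in(("rs",294,272,18,32),("rm",344,216,22,32),("rl",372,279,25,32),("ds",331,354,17,24),("dl",177,166,18,24)):
    b=blob2(im,u,v,r,False,140);print(k,np.round(b,1),ray(im,b[0],b[1],z).round(1))
c=im["color"][140:380,150:420,::-1]
cv2.imwrite("pics/c9.png",cv2.resize(c,None,fx=2.5,fy=2.5,interpolation=cv2.INTER_CUBIC))
E
```

```text
rs [294.9 273.   10.5  12.5] [ 463.4 -166.8]
rm [343.1 218.2  17.1  23.2] [639.1 -89.3]
rl [372.2 280.2  21.9  27.4] [ 594.  -264.2]
ds [330.8 351.8  19.6  18. ] [ 431.2 -355.7]
dl [176.7 162.8  14.3  20.5] [381.3 290.3]
```

View pics/c9.png

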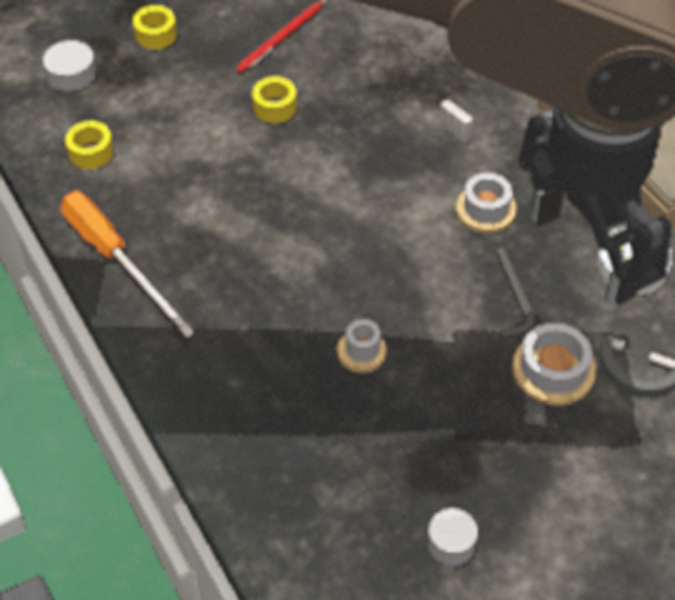

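All three rings sit flat on their stands, at crop (361,340), (488,198) and (556,358). The discs and yellow rings haven't moved and the gripper is clear. The shifted medium reading comes from the now-lit base leaking into the mask; the picture shows the ring centred.

```bash
python3 -c "
from plant import bot
print(bot.finish_job())"
```

```text
the job is handed in; nothing more can be done
None
```

All three steel rings are seated flat on their matching stands and released, the two discs were not moved, and the job was handed in at about 23 s; the hand-in returned no verdict.

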